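Turn a caster plate over in a plywood clamshell jig

ROBOT

A 6-joint arm with a two-finger parallel gripper is mounted at the origin on the work surface. World frame = base frame: x ahead of the robot, y to its left, z up, the work surface at z = 0. Lengths are in m, angles in rad, forces in N, time in s.
With the tool pointing down it reaches from about 0.425 to 0.95 m from the base axis. Payload 3.5 kg.
Tool frame: the origin (TCP) lies between the finger pads; the fingertips stand 14 mm ahead of it and the grasp point (between the pads) lies 5 mm behind it (ctrl.tip_extent is the distance from the TCP to the fingertips, in m); x points along the fingers, z is the direction in which the jaws open and shut, and the axes are right-handed (so a half turn about x gives the same grasp; the last joint's range is limited). The gripper opens to 85 mm and grips with 20 to 120 N. Pads are 22 mm wide; open, the fingers measure 114 mm over their backs; the gripper's body (76 mm by 85 mm) begins 54 mm behind the grasp point. The pads swing forward as they close: fully open they stand 13 mm farther back than shut.
Start: joints at [-1.268, 0.286, 1.577, -0, 1.279, -0.15], TCP at [0.295, -0.607, 0.245] pointing down, gripper open.
Joint ranges: [-2.77, 2.77], [-0.9, 2.22], [0.21, 2.48], [-1.53, 4.67], [0.24, 2.81], [-2.84, 2.84]. Speed limits (rad/s): [2.79, 2.79, 3.14, 3.14, 3.14, 3.14].

INTERFACE

Orientations are given as a unit quaternion [x, y, z, w].
In Python, from plant import ctrl gives the robot as it stands.
- The arm moves only by the tool move_arm, never from a script. Its argument "commands" is one flat list of numbers, 4 for each row, row after row: the shift along the tool's x, y, z in units of 25 mm (1.0 is 25 mm), then the turn about the tool's x in units of 5 degrees (1.0 is 5 degrees). A call has 1 to 20 rows; each row shifts and turns the commanded pose from where the row before left it, along the tool's axes as they then stand; what a row does not reach is not made up. A row lasts 1/8 s, in which the tool goes at most 62.5 mm and 10.7 degrees, less where a joint would pass 70% of its speed; a pose out of reach is approached as far as the arm can. A call is refused whole if a number of a shift passes 1 or a number of a turn 1, either way. A call with a gripper value outside its range is refused whole. "jaw" is the finger opening in mm, from 0 to 85.4, set as the call begins (left out, the last holds). The fingers move at their own pace and stop on an object; "force" is the grip in N (left out, the last holds). Time passes only in rows, so rows that do not move let the fingers close. It gives the time, the measured TCP pose, the force and the opening at its end, in the units of the state.
- ctrl.get_state(): the state, without advancing time (a new reading comes with each control period).
- ctrl.read_camera(name): name is "scene" or "side" or "wrist"; returns the picture (400x640x3 uint8, red, green, blue); there is no depth.
- ctrl.get_calibration(name): a dict with "camera_matrix" (3x3 intrinsics, pixels), "camera_from_world" (4x4, takes a point from world to camera coordinates); the wrist camera has in their place "mount" (4x4, takes a point from camera to tool coordinates, whose origin is the TCP and whose axes are the tool frame's). Camera axes: x right, y down, z forward; pixel columns grow to the right and rows downward; lengths in m; the calibration is good to about 2 mm. A picture is of the moment at which its call begins: read the wrist's pose just before it. get_calibration takes no time and is no camera call.
- ctrl.sign_off(): hands the job in, once; it reports no verdict.
The state is a dict: "time": time; "qpos": joint angles; "dq": joint speeds; "joint_efforts": joint torques, N m; "eef_pos": TCP position; "tcp_rot": TCP orientation; "contact_force": force on the tool from outside, world axes, zero at the start; "wrist_torque": the same for the moment, N m; "opening": opening from 0.0 (shut) to 1.0 (fully open).
Only numpy, scipy, OpenCV 4.12 (cv2) and the standard library are available. Lean on these libraries where they do the work, as an engineer would, in place of code of your own. Each camera call takes 0.05 s, during which the arm holds its last target.

TASK

The steel caster plate lies boss-up in the left leaf of the turnover jig; turn it over with the jig so that its flat face is up for grinding. Shut the empty right leaf over it, take both handle halves together and swing the shut pair over to the right, then swing the left leaf back so that the jig lies open with the plate lying flat side up in the right leaf's pocket. Work only by the handles, do not touch the plate, let no leaf drop, and leave the other things on the bench alone.

Things in the scene. Friction and masses are not known exactly. Their poses are not given: they have to be found in the camera images.
- jig: Plywood base board of the turnover jig, 210 x 320 x 18 mm, screwed to the bench. Origin: centre of its underside, on the bench. Its x axis runs along the hinge pin (away from the robot, yaw within 0.25 rad), its y axis to the left leaf, z up.
- hinge (a point): Middle of the steel hinge pin, 50 mm above the bench. The pin runs along the jig's x axis. Both leaves turn on this one pin, each through half a circle; lying open, their pocketed faces are level with the pin. Axes as the jig's.
- left_leaf (a joint): Angle (rad) of the left leaf: plywood, about 0.5 kg, 168 mm along the pin, reaching from 12 to 160 mm from the pin, 20 mm thick. 0: lies open on the left (jig +y) side; pi/2: upright; pi: lies on the right side, face down. Little friction: it falls under its weight unless held, and rests on stops at 0 and pi.
- right_leaf (a joint): Angle (rad) of the right leaf, the same size and mass, with a 52 mm hole in its floor that clears the boss. 0: lies open on the right (jig -y) side; pi/2: upright; pi: lies on the left side, face down on the left leaf. Falls unless held. The leaves are shut on one another whenever the two angles add up to pi.
- left_leaf_grip (a point): Middle of the left leaf's half handle: a round steel bar, 14 mm diameter, 76 mm long, parallel to the pin, 225 mm from it, level with the leaf's face (50 mm above the bench when flat on either side). It is the half nearer the robot: 1 to 77 mm from the jig's middle towards jig -x; a rod at its outer end joins it to the leaf. Between bar and leaf is a 58 mm gap, free down to the bench.
- right_leaf_grip (a point): Middle of the right leaf's half handle: the same bar on the half farther from the robot, 1 to 77 mm from the jig's middle towards jig +x (this point at 38 mm). With the leaves shut the two bars lie end to end in one line, and a gripper set across their joint takes both. Bars turn between the fingers: the gripper can point down through the whole half-circle.
- left_leaf_end (a point): Point on the line of the left leaf's bar, 225 mm from the pin, on the jig's middle plane (inner end of the bar).
- right_leaf_end (a point): The same for the right leaf; coincides with left_leaf_end when the leaves are shut.
- right_leaf_pocket (a point): Centre of the floor of the right leaf's pocket: 105 mm (along the pin) x 85 mm, 5 mm deep, centre 90 mm from the pin. The left leaf has the same pocket.
- plate: Steel caster plate, 100 x 80 x 8 mm, about 0.6 kg, with a round boss of 36 mm diameter standing 22 mm off the middle of one face. Origin: centre of the flat face; z points from it out through the boss (up at the start, down when turned over). It lies loose in the left pocket, 3 mm proud of the leaf's face, with its long side along the pin.
- grinder: Cordless angle grinder, bystander, about 330 x 150 x 65 mm.
- earmuffs: Yellow ear defenders, bystander, about 170 x 170 x 82 mm.
- wrench: Steel wrench 190 mm long, bystander.
- tube_offcut: Offcut of 40 mm square steel tube, 110 mm long, bystander.
Mind the look-alikes: they are no part of the job. There is more than one size of the plate; the one meant has the size given above.

How it is judged:
By the outcome, as a careful person would: the job done as asked, in the order asked, and still so for the second after the job is handed in, with the robot touching nothing.
It also fails if it takes over 72 s, if anything falls off the work surface, if the arm or the gripper's body presses on something with over 40 N, if the wrist force passes 120 N, or if a joint passes its speed limit or range.

## Working session

There is one attempt and no reset: what is moved stays moved. The work goes in short steps, Python scripts to look and compute and a tool call to move; the robot and the scene stay as the last step left them, time stands still between calls to the robot, and variables do not carry over. Pictures are saved under pics/ and viewed, and the job is handed in when it is done.

Besides the shell and the picture viewer there is one more tool, called after "Emit:" in YAML: its name, and indented under it one key for each argument. move_arm: Moves the arm, as the interface text tells. Its arguments: {"type":"object","properties":{"commands":{"type":"array"},"jaw":{"type":"number"},"force":{"type":"number"}},"required":["commands"]}

```bash
ls; mkdir -p pics; python3 - <<'E'
from plant import ctrl
import cv2
s=ctrl.get_state();print(s)
for n in ['scene','side']:
    im=ctrl.read_camera(n);cv2.imwrite(f'pics/{n}0.png',im[...,::-1]);
    c=ctrl.get_calibration(n);print(n,c)
print(ctrl.get_calibration('wrist'),ctrl.tip_extent)
E
```

```text
pics
{'time': 0.0, 'qpos': array([-1.26800995e+00,  2.87220993e-01,  1.57820167e+00,  2.29664286e-07,
        1.27863250e+00, -1.50022153e-01]), 'dq': array([ 6.83574468e-04, -7.37699853e-04, -1.50848188e-03, -3.69107717e-04,
       -4.77993177e-05,  1.86983509e-04]), 'joint_efforts': array([-5.72930094e-04, -4.05981266e+01, -2.92628771e+01, -2.11745237e-04,
        5.79381987e-03, -1.22459900e-05]), 'eef_pos': array([ 0.29512721, -0.60634861,  0.24389692]), 'tcp_rot': array([ 0.37556907,  0.60013772, -0.37443524,  0.5988162 ]), 'contact_force': array([ 0.99328562, -0.44667787,  0.74186384]), 'wrist_torque': array([-0.004964  ,  0.00957831,  0.00969425]), 'opening': 0.9980166445490962}
scene {'camera_matrix': array([[449.48239566,   0.        , 324.59190211],
       [  0.        , 449.48239566, 193.96393425],
       [  0.        ,   0.        ,   1.        ]]), 'camera_from_world': array([[ 0.81489832,  0.57942577, -0.01437002, -0.47092559],
       [ 0.44376801, -0.6396755 , -0.62760275, -0.21805945],
       [-0.37284136,  0.50505547, -0.77840111,  1.50688528],
       [ 0.        ,  
[... 315 characters left out ...]
40433,  0.4491742 , -0.77102313,  0.2933408 ],
       [ 0.56686181, -0.52296134, -0.63653682,  1.39044508],
       [ 0.        ,  0.        ,  0.        ,  1.        ]])}
{'camera_matrix': array([[318.39400972,   0.        , 321.40494562],
       [  0.        , 318.39400972, 194.82819223],
       [  0.        ,   0.        ,   1.        ]]), 'mount': array([[-6.22176772e-04, -2.95365053e-01,  9.55384267e-01,
        -1.28678833e-01],
       [-1.31280615e-04, -9.55384420e-01, -2.95365185e-01,
         7.55276177e-02],
       [ 9.99999798e-01, -3.09192792e-04,  5.55642288e-04,
        -9.89078309e-05],
       [ 0.00000000e+00,  0.00000000e+00,  0.00000000e+00,
         1.00000000e+00]])} 0.014
```

View pics/scene0.png

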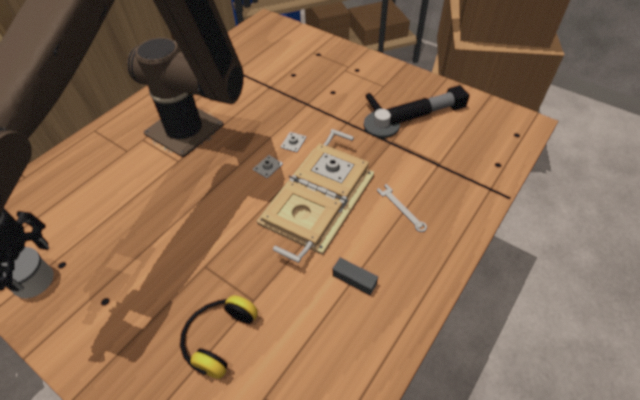

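View pics/side0.png

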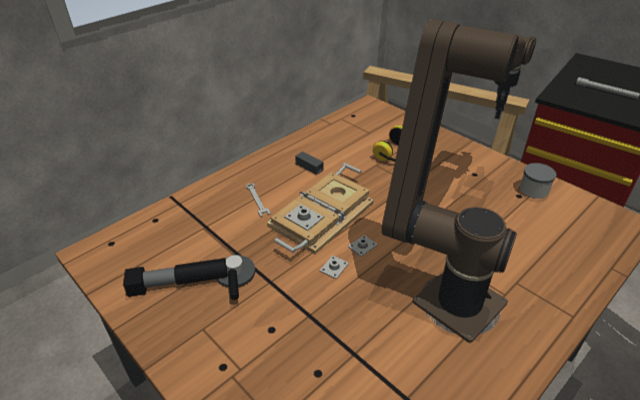

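```bash
python3 - <<'E'
import cv2
a=cv2.imread('pics/scene0.png')[115:275,240:400];b=cv2.imread('pics/side0.png')[150:270,255:385]
cv2.imwrite('pics/sc.png',cv2.resize(a,None,fx=3.75,fy=3.75,interpolation=cv2.INTER_CUBIC))
cv2.imwrite('pics/sd.png',cv2.resize(b,None,fx=5,fy=5,interpolation=cv2.INTER_CUBIC))
E
```

```text
(no output)
```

View pics/sc.png

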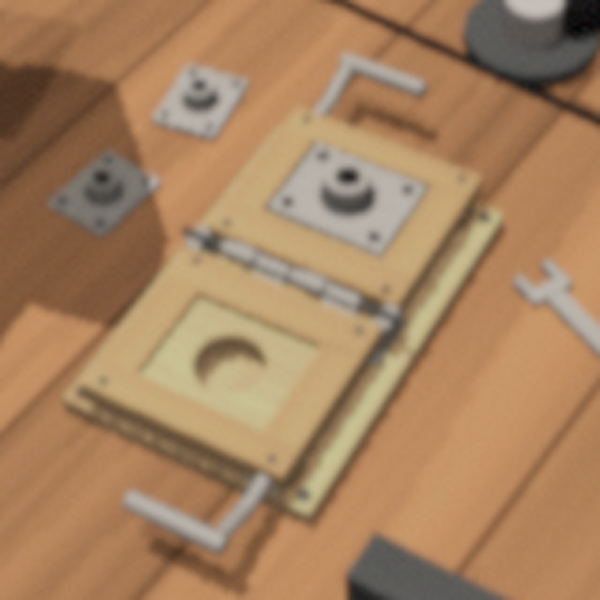

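View pics/sd.png

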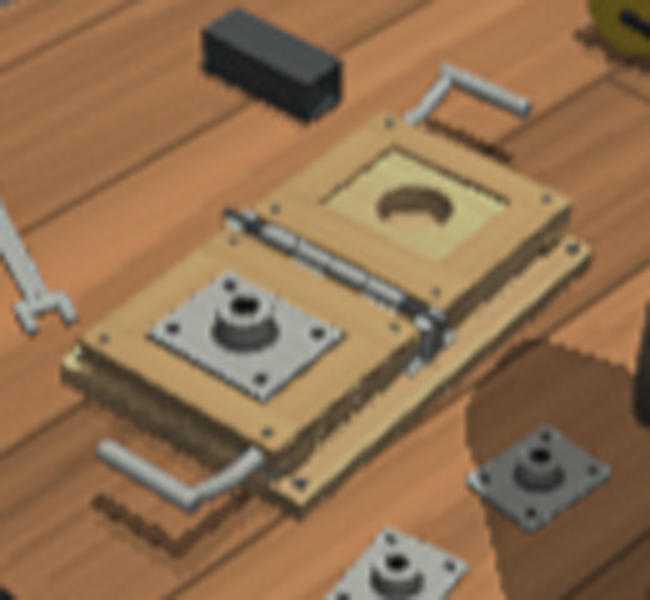

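```bash
cat > h.py <<'E'
import numpy as np
from plant import ctrl
from scipy.spatial.transform import Rotation as R
def proj(n,P):
    c=ctrl.get_calibration(n);T=c['camera_from_world'];q=(T[:3,:3]@np.asarray(P).T).T+T[:3,3]
    p=q@c['camera_matrix'].T;return p[:,:2]/p[:,2:]
def ray(n,uv,z):
    c=ctrl.get_calibration(n);T=c['camera_from_world'];o=-T[:3,:3].T@T[:3,3]
    d=T[:3,:3].T@np.linalg.solve(c['camera_matrix'],[*uv,1]);return o+d*(z-o[2])/d[2]
E
python3 - <<'E'
from h import *
from scipy.optimize import least_squares
sc=lambda u,v:(240+u/3.75,115+v/3.75); sd=lambda u,v:(255+u/5,150+v/5)
L=[('scene',sc(352,60),(-77,225)),('scene',sc(422,88),(-1,225)),('scene',sc(218,540),(77,-225)),('scene',sc(130,497),(1,-225)),
('scene',sc(305,108),(-84,160)),('scene',sc(480,178),(84,160)),('scene',sc(290,474),(84,-160)),('scene',sc(80,390),(-84,-160)),
('side',sd(190,500),(-77,225)),('side',sd(105,448),(-1,225)),('side',sd(447,72),(77,-225)),('side',sd(527,107),(1,-225)),
('side',sd(80,340),(84,160)),('side',sd(390,115),(84,-160)),('side',sd(570,205),(-84,-160)),('side',sd(272,448),(-84,160))]
for n,uv,p in L: print(n,p,ray(n,uv,.05).round(4))
def W(x,p):
    c,s=np.cos(x[2]),np.sin(x[2]);p=np.array(p)/1e3
    return [x[0]+c*p[0]-s*p[1],x[1]+s*p[0]+c*p[1],.05]
def f(x): return np.ravel([ (proj(n,[W(x,p)])[0]-uv) for n,uv,p in L])
for sel in ['scene','side',None]:
    LL=L; 
    if sel: L=[l for l in L if l[0]==sel]
    r=least_squares(f,[.6,-.05,0],loss='soft_l1');print(sel,r.x,np.abs(r.fun).max());L=LL
print(r.fun.reshape(-1,2).round(1).tolist())
x=r.x
for k,p in dict(hinge=(0,0),lg=(-38,225),rg=(38,-225),le=(0,225),re=(0,-225)).items(): print(k,np.round(W(x,p),4))
E
```

```text
scene (-77, 225) [0.4495 0.2323 0.05  ]
scene (-1, 225) [0.5163 0.2376 0.05  ]
scene (77, -225) [ 0.6402 -0.2009  0.05  ]
scene (1, -225) [ 0.5703 -0.2086  0.05  ]
scene (-84, 160) [0.4502 0.1636 0.05  ]
scene (84, 160) [0.6095 0.1787 0.05  ]
scene (84, -160) [ 0.649  -0.1311  0.05  ]
scene (-84, -160) [ 0.4837 -0.1595  0.05  ]
side (-77, 225) [0.4405 0.2313 0.05  ]
side (-1, 225) [0.5109 0.239  0.05  ]
side (77, -225) [ 0.6353 -0.1981  0.05  ]
side (1, -225) [ 0.5643 -0.2077  0.05  ]
side (84, 160) [0.5987 0.1858 0.05  ]
side (84, -160) [ 0.6278 -0.1305  0.05  ]
side (-84, -160) [ 0.4672 -0.1445  0.05  ]
side (-84, 160) [0.4382 0.1654 0.05  ]
scene [0.54547159 0.01470062 0.10461857] 2.4304958803514296
side [0.53614276 0.01682778 0.10285644] 1.3446304002810336
None [0.54158612 0.01459075 0.10683335] 3.155445243675331
[[-2.6, -0.6], [0.2, -0.1], [0.6, 0.4], [-1.2, -0.6], [-2.2, -1.4], [0.3, -1.0], [-3.2, -0.1], [-1.0, -3.0], [0.2, -0.3], [-1.0, -1.0], [-0.8, -1.1], [-0.2, -0.4], [-1.1, -1.8], [-1.8, -2.3], [0.0, -2.2], [-0.5, -0.6]]
hinge [0.5416 0.0146 0.05  ]
lg [0.4798 0.2343 0.05  ]
rg [ 0.6034 -0.2051  0.05  ]
le [0.5176 0.2383 0.05  ]
re [ 0.5656 -0.2091  0.05  ]
```

```bash
cat >> h.py <<'E'
yaw=.105; hinge=np.array([.540,.0155,.05])
ex=np.array([np.cos(yaw),np.sin(yaw),0]);ey=np.array([-np.sin(yaw),np.cos(yaw),0])
def J(x,y,z): return hinge+ex*x/1e3+ey*y/1e3+np.array([0,0,z/1e3])
def st(): 
    s=ctrl.get_state();return s,R.from_quat(s['tcp_rot']).as_matrix()
def jig(p):
    d=(p-hinge)*1e3;return np.array([d@ex,d@ey,d[2]])
E
python3 - <<'E'
from h import *
s,M=st();print(M.round(3))
z=M[:,2];a=np.arctan2(z[1],z[0]);print('tool z yaw',a,'needed',yaw+np.pi/2,yaw-np.pi/2)
print('jig coords',jig(s['eef_pos']))
t=J(38,-225,130);d=t-s['eef_pos'];print(t,d,M.T@d/.025)
E
```

```text
[[-0.001  0.899  0.438]
 [ 0.002  0.438 -0.899]
 [-1.     0.    -0.002]]
tool z yaw -1.1179757466913471 needed 1.6757963267948965 -1.4657963267948966
jig coords [-308.66857133 -592.83329753  194.07144915]
[ 0.60137233 -0.20427815  0.18      ] [ 0.30620775  0.40214083 -0.06407145] [ 2.58792495 18.05058346 -9.1003305 ]
```

Emit:
move_arm:
  commands: [0, 0, 0, 1, 0, 0, 0, 1, 0, 0, 0, 1, 0, 0, 0, 1, 0.17, 0.92, -0.98, 0, 0.17, 0.92, -0.98, 0, 0.17, 0.92, -0.98, 0, 0.17, 0.92, -0.98, 0, 0.17, 0.92, -0.98, 0, 0.17, 0.92, -0.98, 0, 0.17, 0.92, -0.98, 0, 0.17, 0.92, -0.98, 0, 0.17, 0.92, -0.98, 0, 0.17, 0.92, -0.98, 0, 0.17, 0.92, -0.98, 0, 0.17, 0.92, -0.98, 0, 0.17, 0.92, -0.98, 0, 0.17, 0.92, -0.98, 0, 0.17, 0.92, -0.98, 0, 0, 0, 0, 0]
  jaw: 56
  force: 50

```text
time: 2.6
eef_pos: [0.6008, -0.2037, 0.1804]
tcp_rot: [0.472, 0.527, -0.473, 0.525]
contact_force: [-0.8, -0.1, 0.3]
opening: 0.657
```

```bash
cat >> h.py <<'E'
def wrist(name):
    import cv2
    s,M=st();im=ctrl.read_camera('wrist');cv2.imwrite(f'pics/{name}.png',im[...,::-1]);np.savez(f'pics/{name}.npz',p=s['eef_pos'],M=M)
    print(s['time'],jig(s['eef_pos']).round(1),s['opening'],s['contact_force'].round(1))
def wcam(name):
    f=np.load(f'pics/{name}.npz');c=ctrl.get_calibration('wrist');m=c['mount'];return c['camera_matrix'],f['M']@m[:3,:3],f['p']+f['M']@m[:3,3]
def wray(name,uv,z):
    K,Rc,o=wcam(name);d=Rc@np.linalg.solve(K,[*uv,1]);return o+d*(z-o[2])/d[2]
def wproj(name,P):
    K,Rc,o=wcam(name);q=(np.asarray(P)-o)@Rc@K.T;return q[:,:2]/q[:,2:]
E
python3 - <<'E'
from h import *
wrist('w1')
s,M=st();print(M.round(3)); print(wproj('w1',[J(1,-225,0),J(77,-225,0),J(84,-160,0),J(-84,-160,0)]))
E
```

```text
2.6 [  37.5 -224.3  130.4] 0.6569038931799248 [-0.8 -0.1  0.3]
[[-0.002  0.994  0.106]
 [ 0.     0.106 -0.994]
 [-1.    -0.002 -0.001]]
[[322.28848432 229.18495382]
 [322.53031283 142.62797193]
 [241.69926781 133.73825065]
 [254.38371004 310.73757198]]
```

View pics/w1.png

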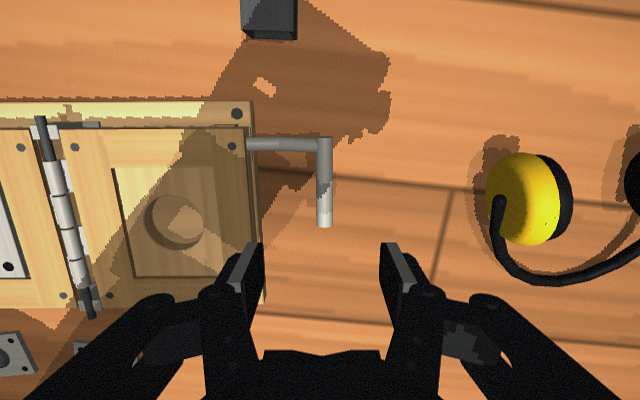

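```bash
python3 - <<'E'
from h import *
for k,uv in dict(barin=(324,227),barout=(324,140),p_far=(40,120),p_near=(92,315),lf=(247,130),ln=(261,305)).items():
    p=wray('w1',uv,.05);print(k,p.round(4),jig(p).round(1))
E
```

```text
barin [ 0.5668 -0.2094  0.05  ] [   3.1 -226.5   -0. ]
barout [ 0.6424 -0.2011  0.05  ] [  79.1 -226.2   -0. ]
p_far [0.634  0.0248 0.05  ] [94.5 -0.6 -0. ]
p_near [0.4516 0.0033 0.05  ] [-89.2  -2.9  -0. ]
lf [ 0.6437 -0.1389  0.05  ] [  87.  -164.5   -0. ]
ln [ 0.4804 -0.1584  0.05  ] [ -77.5 -166.7   -0. ]
```

```bash
cat >> h.py <<'E'
hinge=hinge+ex*.001-ey*.0015; yaw=.112
ex=np.array([np.cos(yaw),np.sin(yaw),0]);ey=np.array([-np.sin(yaw),np.cos(yaw),0])
def to(x,y,z):
    s,M=st();d=J(x,y,z)-s['eef_pos'];print('now',jig(s['eef_pos']).round(1),'units',(M.T@d/.025).round(2),'F',s['contact_force'].round(1),'op',round(s['opening'],3),'t',s['time'])
E
python3 - <<'E'
from h import *
to(38,-225,-5)
for n in ((1,-225),(77,-225)): print(J(*n,0),ray('scene',proj('scene',[J(*n,0)])[0],.05))
E
```

```text
now [  34.3 -224.1  130.7] units [5.43 0.16 0.04] F [-0.5 -0.9 -0.6] op 0.654 t 2.65
[ 0.56729279 -0.20936544  0.05      ] [ 0.56729279 -0.20936544  0.05      ]
[ 0.64281661 -0.20087122  0.05      ] [ 0.64281661 -0.20087122  0.05      ]
```

Emit:
move_arm:
  commands: [0.9, 0.08, 0.02, 0, 0.9, 0.08, 0.02, 0, 0.9, 0, 0, 0, 0.9, 0, 0, 0, 0.9, 0, 0, 0, 0.6, 0, 0, 0, 0.33, 0, 0, 0, 0, 0, 0, 0]

```text
time: 3.65
eef_pos: [0.6043, -0.2062, 0.0453]
tcp_rot: [0.473, 0.526, -0.473, 0.525]
contact_force: [-0.1, 0.2, 0.6]
opening: 0.655
```

Emit:
move_arm:
  commands: [0, 0, 0, 0, 0, 0, 0, 0, 0, 0, 0, 0, 0, 0, 0, 0, 0, 0, 0, 0, 0, 0, 0, 0]
  jaw: 0
  force: 50

```text
time: 4.4
eef_pos: [0.6049, -0.2053, 0.0469]
tcp_rot: [0.474, 0.526, -0.473, 0.525]
contact_force: [-0.8, 5.1, 5.0]
opening: 0.142
```

```bash
python3 - <<'E'
from h import *
wrist('w2');to(38,-225,-5)
E
```

```text
4.4 [  38.9 -225.1   -3.1] 0.14208064240631357 [-0.8  5.1  5. ]
now [  38.9 -225.1   -3.1] units [ 0.08 -0.04 -0.01] F [-1.4  5.4  5.4] op 0.144 t 4.45
```

View pics/w2.png

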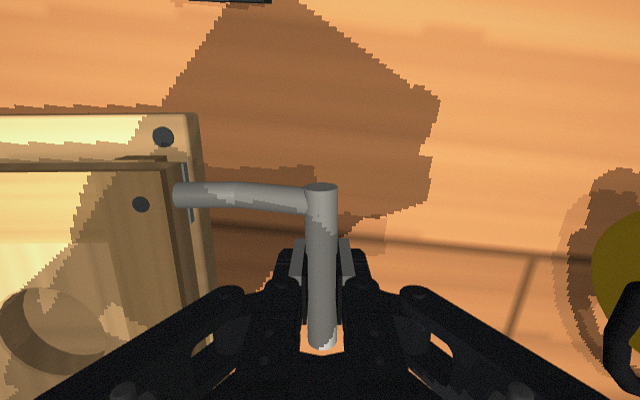

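```bash
cat >> h.py <<'E'
def arc(a0,a1,n,rad=225,c=None):
    # a: bar angle from right side(0)->left(pi); relative increments for tool
    s,M=st();a=np.linspace(a0,a1,n+1)
    P=np.array([-rad*np.cos(a)[:,None]*ey+rad*np.sin(a)[:,None]*np.array([0,0,1])]).reshape(-1,3)
    D=np.diff(P,axis=0)@M/25
    for r in D: print(', '.join('%.2f'%v for v in r)+', 0,')
    print(D.sum(0))
E
python3 - <<'E'
from h import *
arc(0,np.pi,32)
E
```

```text
-0.88, 0.00, -0.04, 0,
-0.87, -0.00, -0.13, 0,
-0.86, -0.00, -0.22, 0,
-0.83, -0.00, -0.30, 0,
-0.80, -0.00, -0.38, 0,
-0.76, -0.00, -0.46, 0,
-0.71, -0.00, -0.53, 0,
-0.65, -0.00, -0.59, 0,
-0.59, -0.00, -0.66, 0,
-0.53, -0.01, -0.71, 0,
-0.45, -0.01, -0.76, 0,
-0.38, -0.01, -0.80, 0,
-0.30, -0.01, -0.83, 0,
-0.21, -0.01, -0.86, 0,
-0.13, -0.01, -0.87, 0,
-0.04, -0.01, -0.88, 0,
0.04, -0.01, -0.88, 0,
0.13, -0.01, -0.87, 0,
0.22, -0.01, -0.86, 0,
0.30, -0.01, -0.83, 0,
0.38, -0.01, -0.80, 0,
0.46, -0.01, -0.76, 0,
0.53, -0.01, -0.71, 0,
0.59, -0.01, -0.65, 0,
0.66, -0.01, -0.59, 0,
0.71, -0.00, -0.53, 0,
0.76, -0.00, -0.45, 0,
0.80, -0.00, -0.38, 0,
0.83, -0.00, -0.30, 0,
0.86, -0.00, -0.21, 0,
0.87, -0.00, -0.13, 0,
0.88, -0.00, -0.04, 0,
[  0.02596509  -0.14604242 -17.99938881]
```

First quarter, 16 rows, slow start.

Emit:
move_arm:
  commands: [-0.44, 0, -0.01, 0, -0.44, 0, -0.03, 0, -0.87, 0, -0.13, 0, -0.86, 0, -0.22, 0, -0.83, 0, -0.3, 0, -0.8, 0, -0.38, 0, -0.76, 0, -0.46, 0, -0.71, 0, -0.53, 0, -0.65, 0, -0.59, 0]

```text
time: 5.58
eef_pos: [0.5978, -0.1424, 0.2082]
tcp_rot: [0.472, 0.523, -0.475, 0.527]
contact_force: [0.1, -7.4, 1.0]
opening: 0.143
```

```bash
python3 - <<'E'
from h import *
a=np.pi/4;to(38,-225*np.cos(a),225*np.sin(a)-5)
E
```

```text
now [  38.8 -161.8  158.2] units [ 0.16 -0.03 -0.11] F [ 0.1 -7.4  1. ] op 0.143 t 5.575
```

Emit:
move_arm:
  commands: [-0.59, 0, -0.66, 0, -0.53, 0, -0.71, 0, -0.45, 0, -0.76, 0, -0.38, 0, -0.8, 0, -0.3, -0.01, -0.83, 0, -0.21, -0.01, -0.86, 0, -0.13, -0.01, -0.87, 0, -0.04, -0.01, -0.88, 0, 0.04, -0.01, -0.88, 0, 0.13, -0.01, -0.87, 0, 0.22, -0.01, -0.86, 0, 0.3, -0.01, -0.83, 0]

```text
time: 7.08
eef_pos: [0.5699, 0.1047, 0.2556]
tcp_rot: [0.474, 0.525, -0.473, 0.526]
contact_force: [0.2, 0.8, 5.3]
opening: 0.139
```

```bash
python3 - <<'E'
from h import *
a=np.pi*20/32;to(38,-225*np.cos(a),225*np.sin(a)-5)
E
```

```text
now [ 38.7  86.8 205.6] units [ 0.11 -0.03  0.03] F [0.2 0.8 5.3] op 0.139 t 7.075
```

Emit:
move_arm:
  commands: [0.38, -0.01, -0.8, 0, 0.46, -0.01, -0.76, 0, 0.53, -0.01, -0.71, 0, 0.59, -0.01, -0.65, 0, 0.66, -0.01, -0.59, 0, 0.71, 0, -0.53, 0, 0.76, 0, -0.45, 0, 0.8, 0, -0.38, 0, 0.83, 0, -0.3, 0, 0.43, 0, -0.11, 0, 0.43, 0, -0.1, 0, 0.44, 0, -0.08, 0, 0.43, 0, -0.05, 0]

```text
time: 8.7
eef_pos: [0.5546, 0.2404, 0.0664]
tcp_rot: [0.473, 0.525, -0.473, 0.525]
contact_force: [1.0, 3.7, 0.9]
opening: 0.138
```

```bash
python3 - <<'E'
from h import *
to(38,225,-5)
E
```

```text
now [ 38.6 223.4  16.4] units [ 0.86 -0.03 -0.06] F [1.  3.7 0.9] op 0.138 t 8.7
```

Emit:
move_arm:
  commands: [0.2, 0, -0.02, 0, 0.2, 0, -0.02, 0, 0.2, 0, -0.01, 0, 0.14, 0, 0, 0, 0, 0, 0, 0]

```text
time: 9.32
eef_pos: [0.5543, 0.2417, 0.0481]
tcp_rot: [0.474, 0.525, -0.474, 0.525]
contact_force: [0.6, 5.6, -0.7]
opening: 0.138
```

```bash
python3 - <<'E'
from h import *
to(38,225,-5)
wrist('w3')
E
```

```text
now [ 38.5 224.7  -1.9] units [ 0.12 -0.02 -0.01] F [ 0.6  5.6 -0.7] op 0.138 t 9.325
9.325 [ 38.5 224.7  -1.9] 0.13832371526172785 [ 0.6  5.6 -0.7]
```

View pics/w3.png

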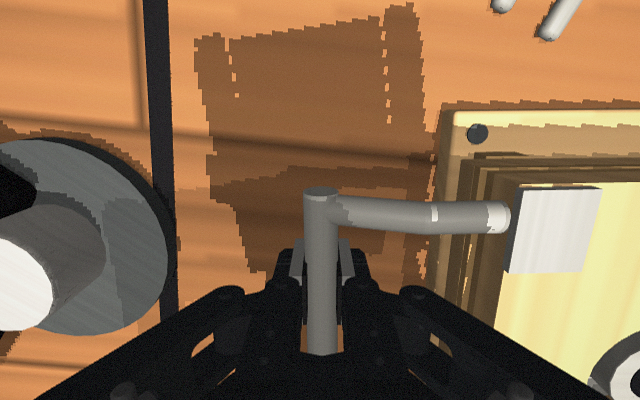

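Emit:
move_arm:
  commands: [0.06, 0, 0, 0, 0.06, 0, 0, 0, 0, 0, 0, 0]

```text
time: 9.75
eef_pos: [0.5543, 0.2418, 0.0454]
tcp_rot: [0.473, 0.525, -0.473, 0.525]
contact_force: [0.2, 5.3, -0.1]
opening: 0.14
```

Emit:
move_arm:
  commands: [0, 0, 0, 0, 0, 0, 0, 0, 0, 0, 0, 0]
  jaw: 30

```text
time: 10.12
eef_pos: [0.5544, 0.2409, 0.0453]
tcp_rot: [0.473, 0.525, -0.474, 0.525]
contact_force: [1.3, -0.4, 1.0]
opening: 0.35
```

```bash
python3 - <<'E'
from h import *
to(0,225,-5)
wrist('w4')
E
```

```text
now [ 38.5 223.9  -4.7] units [ 0.01 -1.54 -0.03] F [ 1.3 -0.4  1. ] op 0.35 t 10.125
10.125 [ 38.5 223.9  -4.7] 0.34991133764490867 [ 1.3 -0.4  1. ]
```

View pics/w4.png

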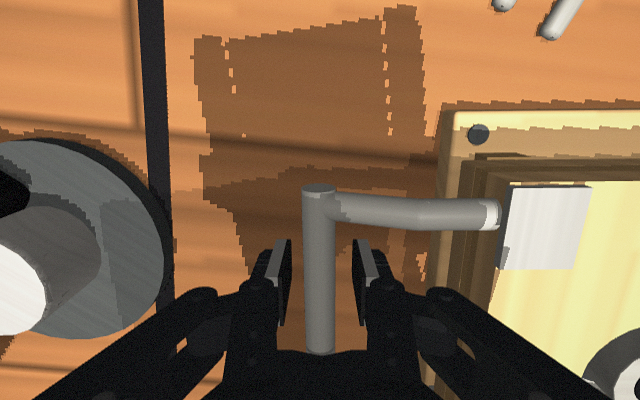

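Emit:
move_arm:
  commands: [0, -0.5, -0.01, 0, 0, -0.5, -0.01, 0, 0, -0.54, -0.01, 0, 0, 0, 0, 0]

```text
time: 10.68
eef_pos: [0.5146, 0.2382, 0.0453]
tcp_rot: [0.473, 0.526, -0.474, 0.525]
contact_force: [0.1, 0.2, 1.4]
opening: 0.354
```

```bash
python3 - <<'E'
from h import *
import cv2
to(0,225,-5)
wrist('w5')
cv2.imwrite('pics/side5.png',cv2.resize(ctrl.read_camera('side')[150:280,230:390,::-1],None,fx=4.5,fy=4.5,interpolation=cv2.INTER_CUBIC))
E
```

```text
now [ -1.4 225.6  -4.7] units [0.01 0.05 0.03] F [0.1 0.2 1.4] op 0.354 t 10.675
10.675 [ -1.4 225.6  -4.7] 0.35368201445886316 [0.1 0.2 1.4]
```

View pics/w5.png

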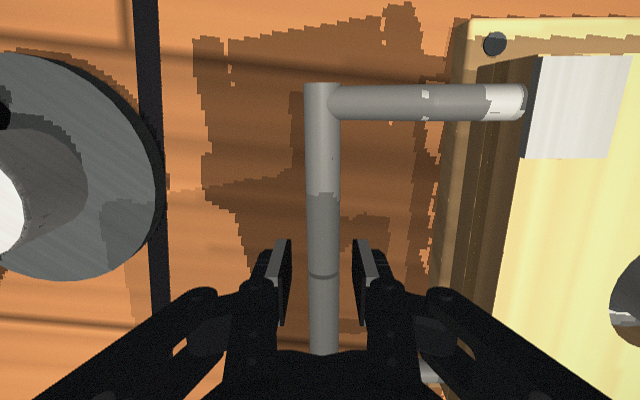

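View pics/side5.png

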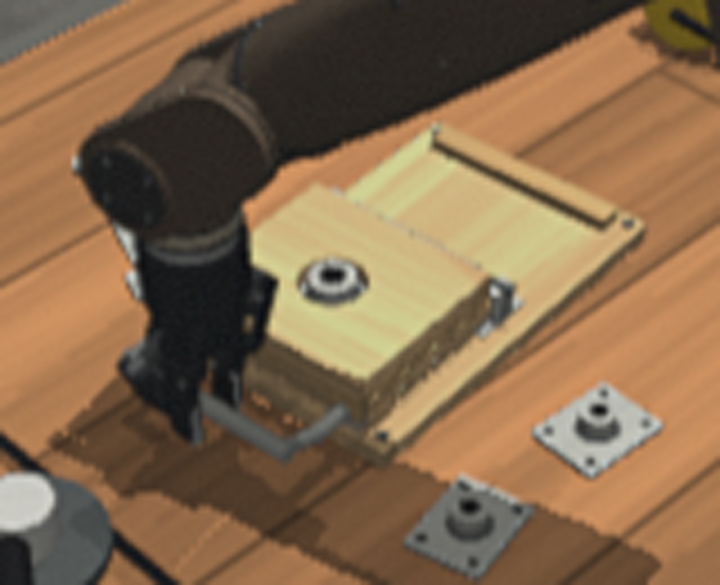

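```bash
python3 - <<'E'
from h import *
print(jig(wray('w5',(322,274),.057)), wproj('w5',[J(-1.4,225,0),J(-1.4,225,7)]))
E
```

```text
[  3.50177296 225.42469573   7.        ] [[323.0008714  275.3119027 ]
 [323.0924236  284.25286058]]
```

Emit:
move_arm:
  commands: [0, 0.1, 0.01, 0, 0, 0.1, 0, 0, 0, 0, 0, 0]

```text
time: 11.15
eef_pos: [0.5218, 0.2385, 0.0456]
tcp_rot: [0.474, 0.525, -0.473, 0.525]
contact_force: [0.3, -0.1, -0.2]
opening: 0.35
```

Emit:
move_arm:
  commands: [0, 0, 0, 0, 0, 0, 0, 0, 0, 0, 0, 0, 0, 0, 0, 0]
  jaw: 0
  force: 60

```text
time: 11.65
eef_pos: [0.5214, 0.2383, 0.0457]
tcp_rot: [0.473, 0.525, -0.473, 0.526]
contact_force: [0.7, -2.7, 0.3]
opening: 0.14
```

```bash
python3 - <<'E'
from h import *
to(3.5,225,-5)
wrist('w6')
E
```

```text
now [  5.4 225.   -4.3] units [ 0.03 -0.08 -0.  ] F [ 0.7 -2.7  0.3] op 0.14 t 11.65
11.65 [  5.4 225.   -4.3] 0.13999368050138017 [ 0.7 -2.7  0.3]
```

View pics/w6.png

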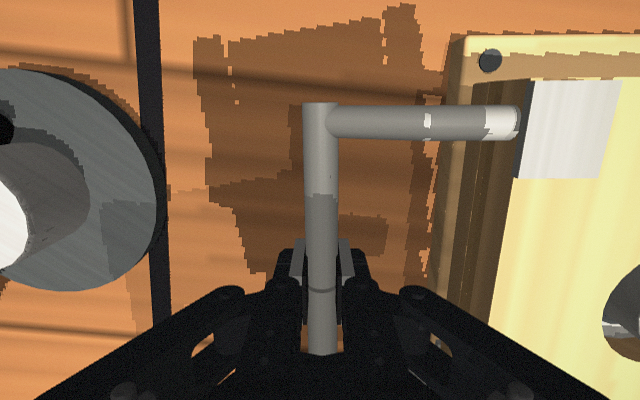

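Emit:
move_arm:
  commands: [-0.44, 0, 0.01, 0, -0.44, 0, 0.03, 0, -0.87, 0, 0.13, 0, -0.86, 0, 0.22, 0, -0.83, 0, 0.3, 0, -0.8, 0, 0.38, 0, -0.76, 0, 0.46, 0, -0.71, 0, 0.53, 0, -0.65, 0, 0.59, 0]

```text
time: 12.82
eef_pos: [0.5283, 0.1763, 0.2058]
tcp_rot: [0.477, 0.527, -0.47, 0.523]
contact_force: [2.1, 10.9, -0.0]
opening: 0.135
```

```bash
python3 - <<'E'
from h import *
a=np.pi*.75;to(5.4,-225*np.cos(a),225*np.sin(a)-5)
wrist('w7')
E
```

```text
now [  5.4 162.6 155.8] units [0.07 0.   0.14] F [ 2.1 10.9 -0. ] op 0.135 t 12.825
12.825 [  5.4 162.6 155.8] 0.13480070628425425 [ 2.1 10.9 -0. ]
```

View pics/w7.png

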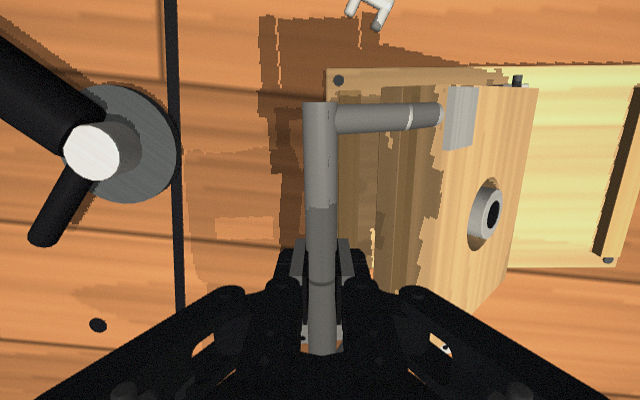

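Both leaves rise together (seam at (322,284) in the pads). Continuing.

Emit:
move_arm:
  commands: [-0.59, 0, 0.66, 0, -0.53, 0, 0.71, 0, -0.45, 0.01, 0.76, 0, -0.38, 0.01, 0.8, 0, -0.3, 0.01, 0.83, 0, -0.21, 0.01, 0.86, 0, -0.13, 0.01, 0.87, 0, -0.04, 0.01, 0.88, 0, 0.04, 0.01, 0.88, 0, 0.13, 0.01, 0.87, 0, 0.22, 0.01, 0.86, 0, 0.3, 0.01, 0.83, 0]

```text
time: 14.38
eef_pos: [0.5569, -0.0719, 0.2553]
tcp_rot: [0.474, 0.524, -0.473, 0.526]
contact_force: [1.5, -1.4, 3.2]
opening: 0.133
```

```bash
python3 - <<'E'
from h import *
a=np.pi*12/32;to(5.4,-225*np.cos(a),225*np.sin(a)-5)
E
```

```text
now [  6.1 -87.2 205.3] units [ 0.1  -0.03 -0.05] F [ 1.5 -1.4  3.2] op 0.133 t 14.375
```

Emit:
move_arm:
  commands: [0.38, 0, 0.8, 0, 0.46, 0, 0.76, 0, 0.53, 0, 0.71, 0, 0.59, 0, 0.65, 0, 0.66, 0, 0.59, 0, 0.71, 0, 0.53, 0, 0.76, 0, 0.45, 0, 0.8, 0, 0.38, 0, 0.83, 0, 0.3, 0, 0.43, 0, 0.11, 0, 0.43, 0, 0.1, 0, 0.44, 0, 0.08, 0, 0.43, 0, 0.05, 0]

```text
time: 16.0
eef_pos: [0.5713, -0.2081, 0.0649]
tcp_rot: [0.475, 0.524, -0.473, 0.526]
contact_force: [9.0, -1.2, -4.6]
opening: 0.131
```

```bash
python3 - <<'E'
from h import *
to(5.4,-225,-4)
wrist('w8')
E
```

```text
now [   5.2 -224.2   14.9] units [0.75 0.01 0.03] F [ 9.  -1.2 -4.6] op 0.131 t 16.0
16.0 [   5.2 -224.2   14.9] 0.1314143497286867 [ 9.  -1.2 -4.6]
```

View pics/w8.png

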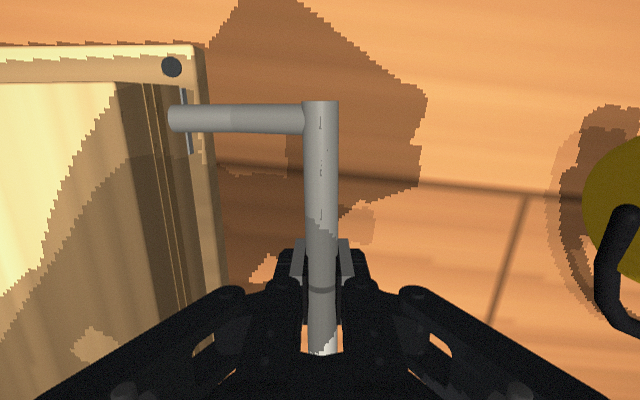

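Emit:
move_arm:
  commands: [0.2, 0, 0.01, 0, 0.2, 0, 0.01, 0, 0.2, 0, 0, 0, 0.14, 0, 0, 0, 0, 0, 0, 0, 0, 0, 0, 0]

```text
time: 16.8
eef_pos: [0.5714, -0.2089, 0.0465]
tcp_rot: [0.474, 0.524, -0.473, 0.526]
contact_force: [9.0, -2.6, -5.4]
opening: 0.138
```

```bash
python3 - <<'E'
from h import *
import cv2
to(5.4,-225,-4)
cv2.imwrite('pics/scene9.png',cv2.resize(ctrl.read_camera('scene')[115:275,240:400,::-1],None,fx=3.75,fy=3.75,interpolation=cv2.INTER_CUBIC))
E
```

```text
now [   5.2 -225.    -3.5] units [ 0.02  0.01 -0.  ] F [ 9.  -2.6 -5.4] op 0.138 t 16.8
```

View pics/scene9.png

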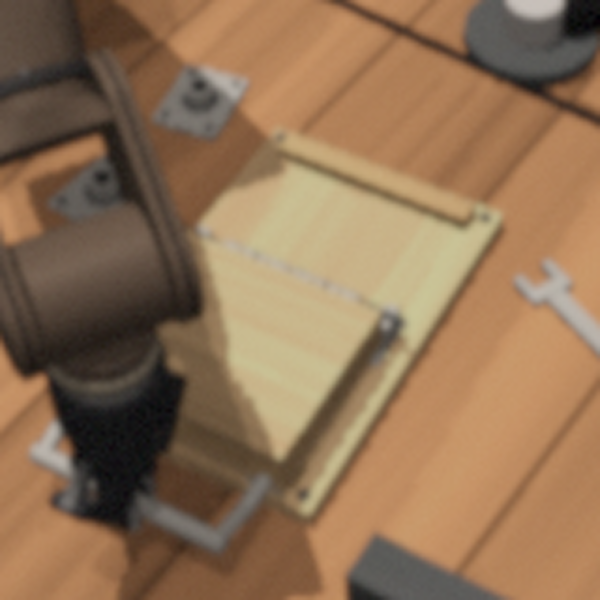

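Emit:
move_arm:
  commands: [0.05, 0, 0, 0, 0.05, 0, 0, 0, 0, 0, 0, 0]

```text
time: 17.23
eef_pos: [0.5715, -0.2089, 0.0462]
tcp_rot: [0.474, 0.524, -0.473, 0.526]
contact_force: [3.7, -0.8, 3.1]
opening: 0.136
```

Resting on the stop (load gone). Release.

Emit:
move_arm:
  commands: [0, 0, 0, 0, 0, 0, 0, 0, 0, 0, 0, 0]
  jaw: 30

```text
time: 17.6
eef_pos: [0.5691, -0.208, 0.0446]
tcp_rot: [0.473, 0.526, -0.474, 0.524]
contact_force: [0.1, 0.6, 0.5]
opening: 0.355
```

```bash
python3 - <<'E'
from h import *
to(-37,-225,-4)
E
```

```text
now [   2.9 -223.8   -5.4] units [-0.05 -1.6   0.06] F [0.1 0.6 0.5] op 0.355 t 17.6
```

Emit:
move_arm:
  commands: [0, -0.5, 0.02, 0, 0, -0.55, 0.02, 0, 0, -0.5, 0.01, 0, 0, 0, 0, 0]

```text
time: 18.1
eef_pos: [0.5306, -0.2139, 0.0457]
tcp_rot: [0.474, 0.525, -0.474, 0.525]
contact_force: [0.2, -0.1, 0.2]
opening: 0.352
```

Emit:
move_arm:
  commands: [0, 0, 0, 0, 0, 0, 0, 0, 0, 0, 0, 0, 0, 0, 0, 0]
  jaw: 0
  force: 50

```text
time: 18.6
eef_pos: [0.5319, -0.2135, 0.0462]
tcp_rot: [0.473, 0.526, -0.473, 0.525]
contact_force: [-3.3, 3.8, 5.9]
opening: 0.142
```

```bash
python3 - <<'E'
from h import *
to(-37,-225,-4)
wrist('w10')
E
```

```text
now [ -34.6 -225.1   -3.8] units [ 0.01 -0.09 -0.01] F [-3.3  3.8  5.9] op 0.142 t 18.6
18.6 [ -34.6 -225.1   -3.8] 0.14248692530206103 [-3.3  3.8  5.9]
```

View pics/w10.png

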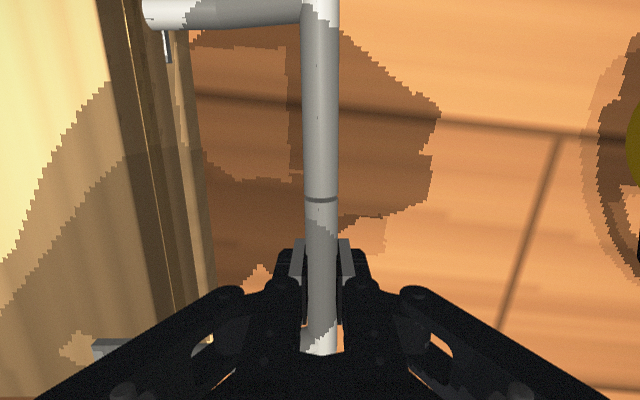

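The seam is at (322,200), well ahead of the pads, so only the left leaf's bar is held.

Emit:
move_arm:
  commands: [-0.44, 0, -0.01, 0, -0.44, 0, -0.03, 0, -0.87, 0, -0.13, 0, -0.86, 0, -0.22, 0]

```text
time: 19.15
eef_pos: [0.5308, -0.2044, 0.1117]
tcp_rot: [0.473, 0.525, -0.474, 0.526]
contact_force: [1.4, 0.2, -3.7]
opening: 0.141
```

```bash
python3 - <<'E'
from h import *
import cv2
a=np.pi*3/32;to(-35,-225*np.cos(a),225*np.sin(a)-4)
wrist('w11')
cv2.imwrite('pics/scene11.png',cv2.resize(ctrl.read_camera('scene')[115:275,240:400,::-1],None,fx=3.75,fy=3.75,interpolation=cv2.INTER_CUBIC))
E
```

```text
now [ -34.7 -216.    61.7] units [ 0.02 -0.01 -0.03] F [ 1.4  0.2 -3.7] op 0.141 t 19.15
19.15 [ -34.7 -216.    61.7] 0.14085705333682777 [ 1.4  0.2 -3.7]
```

View pics/w11.png

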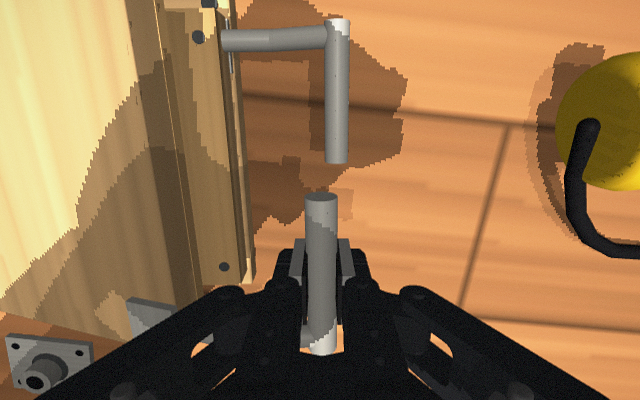

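View pics/scene11.png

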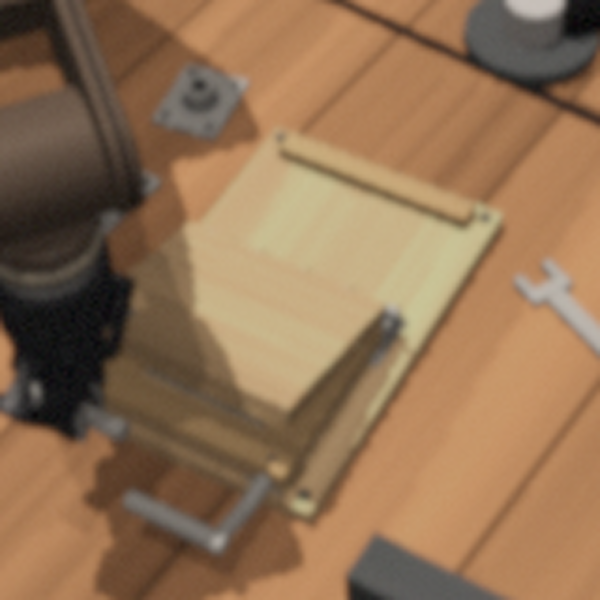

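Left leaf lifts alone; the right bar stays flat. Continue the arc.

Emit:
move_arm:
  commands: [-0.83, 0, -0.3, 0, -0.8, 0, -0.38, 0, -0.76, 0, -0.46, 0, -0.71, 0, -0.53, 0, -0.65, 0, -0.59, 0, -0.59, 0, -0.66, 0, -0.53, 0, -0.71, 0, -0.45, 0, -0.76, 0, -0.38, 0, -0.8, 0, -0.3, -0.01, -0.83, 0, -0.21, -0.01, -0.86, 0, -0.13, -0.01, -0.87, 0, -0.04, -0.01, -0.88, 0]

```text
time: 20.88
eef_pos: [0.5081, 0.0103, 0.2751]
tcp_rot: [0.474, 0.523, -0.473, 0.527]
contact_force: [-2.6, -2.9, 6.7]
opening: 0.142
```

```bash
python3 - <<'E'
from h import *
to(-35,0,221)
E
```

```text
now [-3.320e+01 -1.000e-01  2.251e+02] units [ 0.17 -0.07 -0.  ] F [-2.6 -2.9  6.7] op 0.142 t 20.875
```

Emit:
move_arm:
  commands: [0.05, -0.01, -0.88, 0, 0.14, -0.01, -0.87, 0, 0.23, -0.01, -0.86, 0, 0.31, -0.01, -0.83, 0, 0.38, -0.01, -0.8, 0, 0.46, -0.01, -0.76, 0, 0.53, -0.01, -0.71, 0, 0.59, -0.01, -0.65, 0, 0.66, -0.01, -0.59, 0, 0.71, 0, -0.53, 0, 0.76, 0, -0.45, 0, 0.8, 0, -0.38, 0, 0.83, 0, -0.3, 0, 0.43, 0, -0.11, 0, 0.43, 0, -0.1, 0, 0.44, 0, -0.08, 0, 0.43, 0, -0.05, 0]

```text
time: 23.0
eef_pos: [0.4824, 0.2328, 0.0651]
tcp_rot: [0.474, 0.525, -0.473, 0.525]
contact_force: [5.0, 1.6, -0.3]
opening: 0.142
```

```bash
python3 - <<'E'
from h import *
to(-35,225,-4)
E
```

```text
now [-34.  223.8  15.1] units [ 0.76 -0.04 -0.05] F [ 5.   1.6 -0.3] op 0.142 t 23.0
```

Emit:
move_arm:
  commands: [0.2, 0, -0.02, 0, 0.2, 0, -0.02, 0, 0.2, 0, -0.01, 0, 0.1, 0, 0, 0, 0.05, 0, 0, 0, 0.05, 0, 0, 0, 0, 0, 0, 0]

```text
time: 23.88
eef_pos: [0.4822, 0.2337, 0.0456]
tcp_rot: [0.474, 0.525, -0.473, 0.525]
contact_force: [5.3, 0.7, -1.7]
opening: 0.141
```

```bash
python3 - <<'E'
from h import *
import cv2
to(-35,225,-4)
wrist('w13')
cv2.imwrite('pics/scene13.png',cv2.resize(ctrl.read_camera('scene')[115:275,240:400,::-1],None,fx=3.75,fy=3.75,interpolation=cv2.INTER_CUBIC))
E
```

```text
now [-34.  224.8  -4.4] units [-0.02 -0.04 -0.01] F [ 5.3  0.7 -1.7] op 0.141 t 23.875
23.875 [-34.  224.8  -4.4] 0.1406690934232629 [ 5.3  0.7 -1.7]
```

View pics/w13.png

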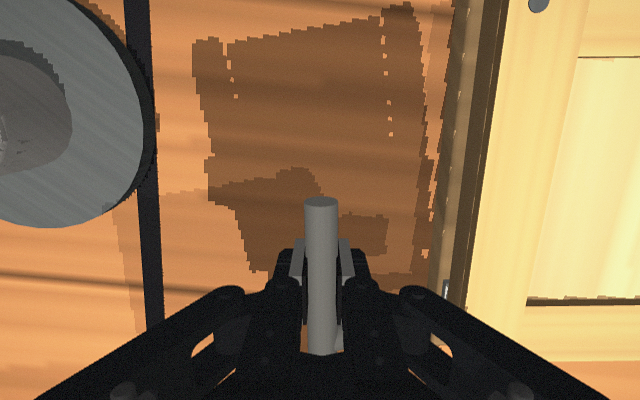

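View pics/scene13.png

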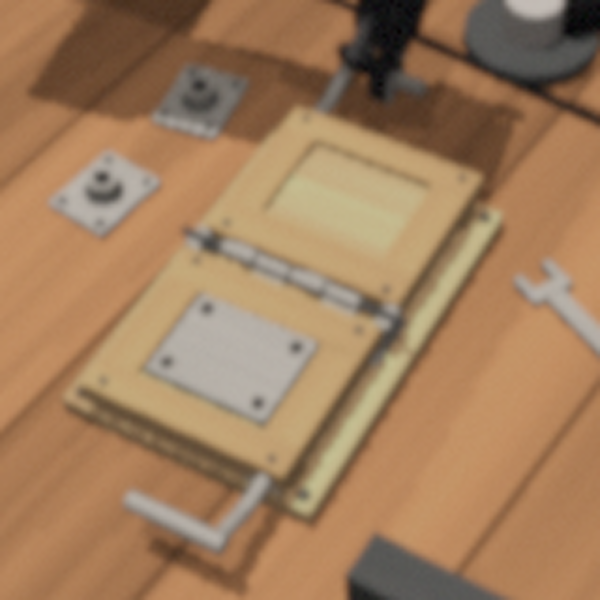

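Emit:
move_arm:
  commands: [0.05, 0, 0, 0, 0.05, 0, 0, 0, 0, 0, 0, 0, 0, 0, 0, 0]

```text
time: 24.48
eef_pos: [0.4823, 0.2338, 0.0443]
tcp_rot: [0.473, 0.525, -0.473, 0.525]
contact_force: [2.1, -0.8, 5.8]
opening: 0.143
```

Force turned upward: the leaf is on its stop. Release and retreat straight up.

Emit:
move_arm:
  commands: [0, 0, 0, 0, 0, 0, 0, 0, 0, 0, 0, 0, 0, 0, 0, 0]
  jaw: 36

```text
time: 24.98
eef_pos: [0.4814, 0.2338, 0.0431]
tcp_rot: [0.473, 0.526, -0.474, 0.525]
contact_force: [-0.2, 0.4, 1.0]
opening: 0.427
```

```bash
python3 - <<'E'
from h import *
to(-35,225,150)
E
```

```text
now [-34.8 225.   -6.9] units [-6.27 -0.02 -0.  ] F [-0.2  0.4  1. ] op 0.427 t 24.975
```

Emit:
move_arm:
  commands: [-0.3, 0, 0, 0, -0.6, 0, 0, 0, -0.9, 0, 0, 0, -0.9, 0, 0, 0, -0.9, 0, 0, 0, -0.9, 0, 0, 0, -0.9, 0, 0, 0, -0.9, 0, 0, 0, 0, 0, 0, 0, 0, 0, 0, 0]

```text
time: 26.22
eef_pos: [0.4816, 0.2338, 0.2008]
tcp_rot: [0.473, 0.525, -0.474, 0.525]
contact_force: [0.3, 0.7, -0.3]
opening: 0.419
```

```bash
python3 - <<'E'
from h import *
import cv2
to(-35,225,150)
for n,(a,b,c,d) in dict(scene=(115,275,240,400),side=(150,270,255,385)).items():
  cv2.imwrite(f'pics/{n}15.png',cv2.resize(ctrl.read_camera(n)[a:b,c:d,::-1],None,fx=3.75,fy=3.75,interpolation=cv2.INTER_CUBIC))
E
```

```text
now [-34.6 225.  150.8] units [ 0.03 -0.02 -0.  ] F [ 0.3  0.7 -0.3] op 0.419 t 26.225
```

View pics/scene15.png

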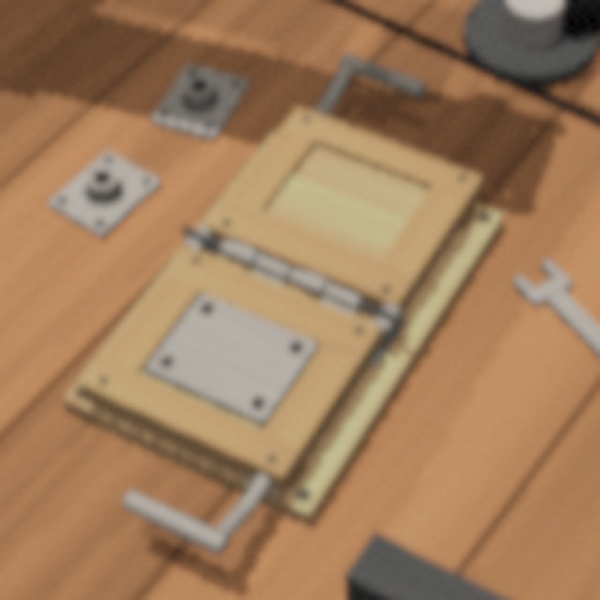

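View pics/side15.png

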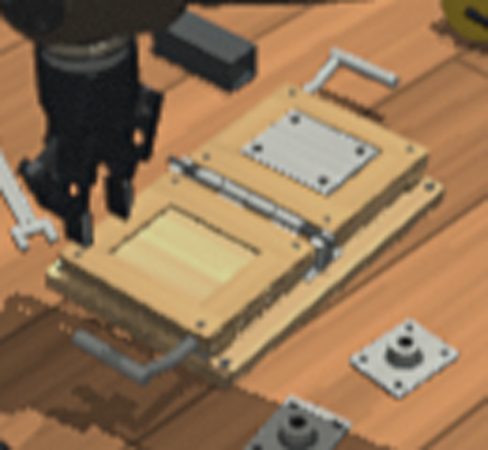

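The jig is open, with the plate flat side up in the right pocket. Both bars lie flat and the gripper is clear.

```bash
python3 -c "
from plant import ctrl
print(ctrl.sign_off(), ctrl.get_state()['time'])"
```

```text
the job is handed in; nothing more can be done
the job is handed in; nothing more can be done
```

The plate now lies flat side up in the right leaf's pocket, with the jig open and both leaves flat. I shut the right leaf over it, swung the shut pair to the right by both bars, then swung the left leaf back. Each leaf was lowered to its stop before I let go.

- **Final check:** the scene and side pictures at about 26 s show this with the gripper clear. The loose caster plates, wrench and tube offcut look unmoved. I did not look at the earmuffs or the whole grinder again at the end.
- **Forces:** readings taken at the end of each move stayed at about 11 N or less, against the 40 N and 120 N limits. I did not record peaks during the moves.
- **Disagreement:** the scene and side views first put the hinge about 9 mm apart along the pin. I corrected it by a few millimetres with the wrist camera. The handle joint then lay about 3.5 mm off along the bar, so I shifted the gripper before taking both halves.
- **Handing in:** the sign-off was accepted and gives no verdict.

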